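# Clamp a jar in the quick-release vise of a preparation board

## Task

Fix the yellow-lidded jar in the vise of the white preparation board so that its lid could be opened one-handed. Squeeze the orange release lever against the grey grip plate beside it, slide the jaw up until the jar is snug between the pad and the V-shaped jaw (gently, about 7 N on the glass) and let the lever go so the jaw locks; then turn the red-tipped handle bar clockwise, by pressing its right-hand end down along its arc, until the jar is clamped tight with about 25 N. Leave the jar upright and everything else on the worktop where it stands.

Things in the scene. Friction and masses are not known exactly. Their poses are not given: they have to be found in the camera images.
- prep_board: White preparation board 340 x 150 x 13 mm, fixed to the worktop, with a vise on it. Origin on the worktop, 20 mm ahead (+x) of the board's middle; its x axis is the slide direction (away from the robot, towards the fixed jaw), y left, z up. A toothed aluminium rail 20 mm wide, top 48 mm high, runs along the middle of the near half.
- fixed_jaw: White block with a V of two black rubber plates opening towards the robot, bolted to the board at its far end, 79 to 93 mm ahead of the board's origin (it differs each time); plates 13 to 72 mm above the worktop, 28 degrees off square to the slide. Origin on the board's top surface at mid width; a seated jar stands with its axis about 17 mm nearer the robot than this origin.
- jar: Glass jar with yellow screw lid, 63 mm diameter (glass 60 mm), 94 mm high, about 0.25 kg, standing on the board (its foot 13 mm above the worktop) in front of the V. Origin in the middle of its underside, z up. Not fixed: the moving pad pushes it along and the V centres it.
- pad: Upright black rubber pad 50 wide x 48 high x 6 mm thick on the end of the screw, facing the fixed jaw: the only part of the jaw that meets the jar. It is spring backed (about 16 N per mm of its 9 mm give). Its axes are the board's.
- pad_face (a point): Middle of the pad's front face, 55 mm above the worktop, 68 mm ahead of jaw_grip along the board's x when the screw reads 0 and the pad is not pressed.
- sliding_jaw (a joint): Travel of the grey sliding jaw along the board's x in m: 0 fully back, 0.105 fully forward. Lever squeezed, it slides with about 1.5 N of friction; otherwise the lever's brake holds it on the rail (up to about 40 N). With the screw at 0 the jar is snug when this reads about as much (to 3 mm) as fixed_jaw's origin lies ahead of the board's. Screw, handle bar, lever and grip plate ride on it.
- jaw_grip (a point): Point on the jaw midway between the orange lever plate (+y side, leaning out 8 degrees at rest) and the fixed upright grey grip plate (-y side), 114 mm above the worktop, 18 mm below the plates' top ends; moves with the jaw. Plates 28 and 32 mm wide along x, 6 mm thick; outer faces here at y = +31 (+34 at its top, +13 squeezed) and -22 mm; free outside both. Pinch along the board's y.
- release_lever (a joint): Angle of the orange lever in rad, hinged on an axis along the board's x 62 mm below jaw_grip: about -0.1 to -0.14 released (jaw locked), 0.14 squeezed to its stop (jaw free from about 0.05). Needs about 11 N at jaw_grip height to start, 14 N fully; springs back when let go.
- clamp_screw (a joint): Angle of the screw and its handle bar in rad, 0 at the start; clockwise as seen from the robot is positive and tightens. Each rad drives the pad 6 mm forward, which adds about 43 N once the jar is snug. The screw has a friction of 0.31 N m in motion (rather less at a standstill) and holds where it is left; each 10 N of clamping adds 0.06 N m.
- bar_center (a point): Middle of the handle bar, on the screw axis (along the board's x), 66 mm above the worktop, 85 mm behind jaw_grip (nearer the robot); moves with the jaw. Straight dark bar 9 mm thick, a red 16 mm ball centred 46 mm out at each end. At 0 one ball is right (-y) of it, 55 degrees from straight up (38 mm right, 26 mm up). Clockwise carries it down: level after 0.61 rad.
- mug: Blue mug, 79 x 114 x 96 mm, bystander; origin in the middle of its foot.
- tin: Food tin 75 mm diameter, 110 mm high, bystander; origin in the middle of its foot.
- spice_a: Spice jar 41 mm diameter, 105 mm high, bystander; origin in the middle of its foot.
- spice_b: Spice jar 41 mm diameter, 105 mm high, bystander; origin in the middle of its foot.
- pepper_mill: Wooden pepper mill 58 mm diameter, 170 mm high, bystander; origin in the middle of its foot.
There are look-alikes about, which are no part of the job. Of the things like the jar, leave any that is purple or turquoise; of the rest the larger one is meant.

How it is judged:
By the outcome, as a careful person would: the job done as asked, in the order asked, and still so for the second after the job is handed in, with the robot touching nothing.
It also fails if it takes over 64 s, if anything falls off the work surface, if the arm or the gripper's body presses on something with over 40 N, if the wrist force passes 120 N, or if a joint passes its speed limit or range.

## Robot

A 7-joint arm with a two-finger parallel gripper is mounted at the origin on a cart in front of the work surface, level with it; the furniture and walls round the work are solid. World frame = base frame: x ahead of the robot, y to its left, z up, the work surface at z = 0. Lengths are in m, angles in rad, forces in N, time in s.
With the tool pointing down it reaches from about 0.425 to 0.875 m from the base axis. Payload 4.7 kg.
Tool frame: the origin (TCP) lies on the centre line of the jaws, within the pads' length; the fingertips stand 25 mm ahead of it and the grasp point (between the pads) lies 6 mm ahead of it (r.tcp_to_tips is the z of the fingertips in the tool frame, in m); z points along the fingers, y is the line along which they close (so a half turn about z gives the same grasp; the last joint's range is limited). The gripper opens to 87 mm and grips with 3 to 60 N. Pads are 19 mm wide; open, the fingers measure 117 mm over their backs; the gripper's body (75 mm by 190 mm) begins 51 mm behind the grasp point.
Start: joints at [1.283, 0.321, -0.07, 1.45, 0.023, 1.371, -0.057], TCP at [0.193, -0.621, 0.248] pointing down, gripper open.
Joint ranges: [-2.86, 2.86], [-0.3, 2.09], [-1.38, 1.24], [0.06, 2.45], [-1.56, 4.7], [0.09, 2.05], [-2.69, 2.69]. Speed limits (rad/s): [2.57, 2.57, 3.14, 3.14, 3.14, 3.14, 3.14].

## Interface

Orientations are given as a unit quaternion [w, x, y, z].
In Python, from plant import readout, eyes, r gives the robot as it stands. The module is installed in compiled form; this text tells all that it offers.
- The arm moves only by the tool send_rows, never from a script. Its argument "steps" is a list that holds one entry, the list of rows, each a list of 4 numbers: the shift along the tool's x, y, z each as a share of 0.5 m, from -1 to 1, then the turn about the tool's z as a share of 0.5 rad, from -1 to 1. In form: [[[x, y, z, twist], ...]]. A call has 1 to 8 rows; each row is the pose to reach, as a shift and turn from the pose commanded when the call began, along the tool's axes at that moment; what a row does not reach only later rows make up. A row lasts 1/10 s, in which the tool goes at most 50 mm and 8.59 degrees, less where a joint would pass 70% of its speed; a pose out of reach is approached as far as the arm can. A call with a number of a shift or a turn outside -1 to 1 is refused whole. A call with a gripper value outside its range is refused whole. "jaw" is the opening, from 0 (shut) to 1 (fully open), set as the call begins (left out, the last holds). The fingers move at their own pace and stop on an object; "force" is the grip in N (left out, the last holds). Time passes only in rows, so rows that repeat a pose let the fingers close. It gives the time, the measured TCP pose, the force, the opening and the grip force at its end, in the units of the state.
- readout.state(): the state, without advancing time (a new reading comes with each control period).
- eyes.capture(name): name is "side" or "top" or "wrist"; returns the picture (384x512x3 uint8, red, green, blue); there is no depth.
- eyes.calibration(name): a dict with "fx", "fy", "cx", "cy" (pixels), "k1" (the pictures are not rectified: a ray, as slopes to the right and down, at radius r is drawn at 1 + k1 r^2 times it, then the intrinsics apply), "origin" and "orientation" of the camera in the world. Camera axes: x right, y down, z forward; pixel columns grow to the right and rows downward; lengths in m; the calibration is good to about 2 mm. A picture is of the moment at which its call begins: read the wrist's pose just before it. calibration takes no time and is no camera call; for the wrist camera it gives the pose at the moment of the call.
- r.job_done(): hands the job in; it is judged then, once.
The state is a dict: "time_s": time; "joint_positions": joint angles; "joint_vel": joint speeds; "effort": joint torques, N m; "ee_pos": TCP position; "orientation": TCP orientation; "contact_force": force on the tool from outside, world axes, zero at the start; "ft_torque": the same for the moment, N m; "gripper_width": finger opening in m; "gripper_force": force on a finger pad.
Only numpy, scipy, OpenCV 4.12 (cv2) and the standard library are available. Lean on these libraries where they do the work, as an engineer would, in place of code of your own. Each camera call takes 0.05 s, during which the arm holds its last target. There are 200 camera calls.

## Working session

There is one attempt and no reset: what is moved stays moved. The work goes in short steps, Python scripts to look and compute and a tool call to move; the robot and the scene stay as the last step left them, time stands still between calls to the robot, and variables do not carry over. Pictures are saved under pics/ and viewed, at most 10 in all, crops included, and the job is handed in when it is done.

Besides the shell and the picture viewer there is one more tool, called after ">>>" as name(argument=value, ...), one argument or row to a line, values as JSON. send_rows: Moves the arm, as the interface text tells. Shift numbers are shares of 0.5 m and turn numbers shares of 0.5 rad, none past 1 either way. Its arguments: {"type":"object","properties":{"steps":{"type":"array"},"jaw":{"type":"number"},"force":{"type":"number"}},"required":["steps"]}

```bash
mkdir -p pics; python3 - <<'E'
from plant import readout, eyes, r
import cv2,numpy as np
s=readout.state()
for k in("time_s","ee_pos","orientation","contact_force","gripper_width"):print(k,s[k])
ims=[]
for n in("side","top"):
    c=eyes.calibration(n);print(n,c)
    im=eyes.capture(n)[:,:,::-1];cv2.imwrite(f"pics/{n}0.png",im);cv2.imwrite(f"pics/{n}0b.png",cv2.resize(im,(800,600),interpolation=cv2.INTER_CUBIC))
print(r.tcp_to_tips)
E
```

```text
time_s 0.0
ee_pos [ 0.19296432 -0.62017216  0.24646799]
orientation [-9.37769329e-04  9.88642068e-01  1.50286196e-01 -2.00853157e-04]
contact_force [-0.24959927  1.05840879  0.14958919]
gripper_width 0.08718423048737733
side {'fx': 370.42581851571776, 'fy': 370.42581851571776, 'cx': 258.86035064541466, 'cy': 191.3208711714731, 'k1': -0.05973297560113973, 'origin': array([0.5827364 , 0.53957347, 1.0129149 ]), 'orientation': array([-0.00879017,  0.05553094,  0.96727103, -0.24743848])}
top {'fx': 404.49710800019744, 'fy': 404.49710800019744, 'cx': 255.157465227476, 'cy': 203.9837596201489, 'k1': -0.029322978839576234, 'origin': array([0.36651195, 0.04444816, 1.39776648]), 'orientation': array([ 0.05036824, -0.70172377,  0.70889122, -0.05019998])}
0.025
```

View pics/side0b.png

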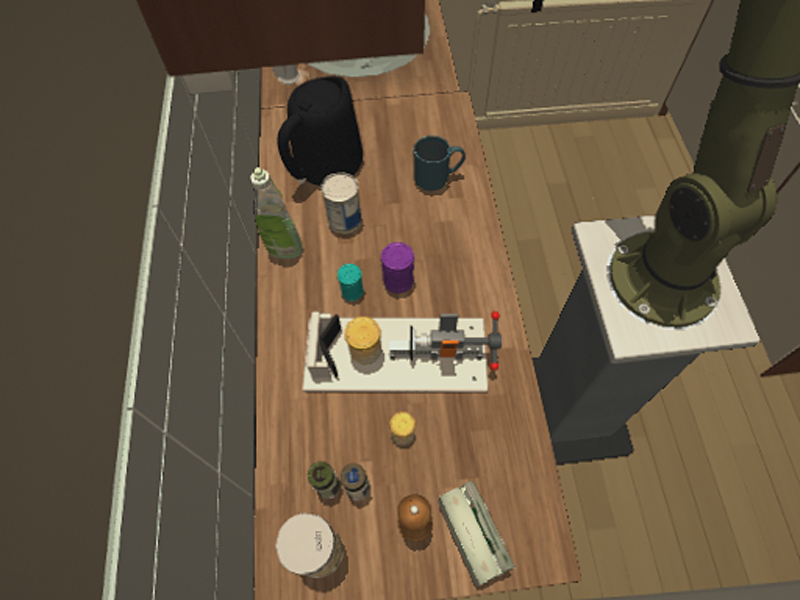

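View pics/top0b.png

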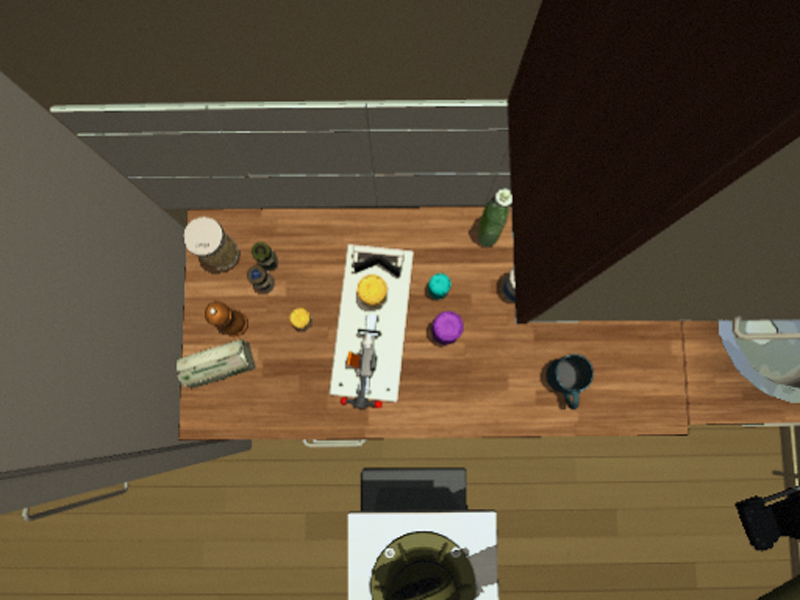

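Top view (800-px scale): yellow lid large at (372,290) on the board; look-alikes: small yellow (300,318), purple (447,327), turquoise (438,285). By the description I choose the large one on the board. Next: a close crop and a board fit.

```bash
cat > h.py <<'E'
import numpy as np,cv2
from scipy.spatial.transform import Rotation as R
def rot(q): return R.from_quat([q[1],q[2],q[3],q[0]]).as_matrix()
def dist(c): return np.array([c['k1'],0,0,0,0.])
def K(c): return np.array([[c['fx'],0,c['cx']],[0,c['fy'],c['cy']],[0,0,1.]])
def plane(c,px,z):
    u=cv2.undistortPoints(np.array(px,float).reshape(-1,1,2),K(c),dist(c)).reshape(-1,2)
    d=np.c_[u,np.ones(len(u))]@rot(c['orientation']).T
    o=np.array(c['origin']); return o+d*((z-o[2])/d[:,2])[:,None]
def proj(c,P):
    Rm=rot(c['orientation']); p=(np.atleast_2d(P)-c['origin'])@Rm
    return cv2.projectPoints(p,np.zeros(3),np.zeros(3),K(c),dist(c))[0].reshape(-1,2)
E
python3 - <<'E'
from h import *
from plant import eyes
t=cv2.imread('pics/top0.png');s=cv2.imread('pics/side0.png')
for n,im in(('top',t),('side',s)):
    c=eyes.calibration(n)
    hsv=cv2.cvtColor(im,cv2.COLOR_BGR2HSV)
    m=((hsv[...,1]<45)&(hsv[...,2]>165)).astype(np.uint8)
    m=cv2.morphologyEx(m,cv2.MORPH_CLOSE,np.ones((3,3)))
    k,l,st,ce=cv2.connectedComponentsWithStats(m)
    i=l[372*16//25+0,0] if 0 else None
    roi=(205,150,70,120) if n=='top' else (190,195,130,62)
    best=max(range(1,k),key=lambda i:st[i,4]*(roi[0]<ce[i][0]<roi[0]+roi[2] and roi[1]<ce[i][1]<roi[1]+roi[3]))
    ys,xs=np.where(l==best); print(n,st[best])
    cnt=max(cv2.findContours((l==best).astype(np.uint8),0,1)[0],key=cv2.contourArea).reshape(-1,2)
    W=plane(c,cnt,0.013)[:,:2].astype(np.float32)
    rc=cv2.minAreaRect(W*1000);print(rc,cv2.boxPoints(rc).round(1).tolist())
    y=((hsv[...,0]>15)&(hsv[...,0]<32)&(hsv[...,1]>170)&(hsv[...,2]>150)).astype(np.uint8)
    k,l,st,ce=cv2.connectedComponentsWithStats(y)
    for i in range(1,k):
        if st[i,4]>25: print('yellow',st[i],ce[i],plane(c,[ce[i]],.107).round(4).tolist())
a=cv2.resize(t[150:270,200:275],None,fx=5,fy=5,interpolation=cv2.INTER_CUBIC)
b=cv2.resize(s[190:260,190:325],(420,218),interpolation=cv2.INTER_CUBIC)
o=np.zeros((600,800,3),np.uint8);o[:,:375]=a;o[:218,378:798]=b;cv2.imwrite('pics/crop1.png',o)
E
```

```text
top [ 211  157   53  100 3042]
((560.6358642578125, 104.25740814208984), (146.8722381591797, 337.23126220703125), 83.12705993652344) [[384.3999938964844, 51.5], [719.2999877929688, 11.199999809265137], [736.7999877929688, 157.0], [402.0, 197.3000030517578]]
yellow [229 176  18  19 225] [237.86222222 185.6       ] [[0.6123, 0.0993, 0.107]]
yellow [185 197  13  13 125] [191.496 202.864] [[0.5572, 0.2493, 0.107]]
side [ 194  204  118   45 2475]
((562.6834716796875, 106.03043365478516), (140.43350219726562, 334.04345703125), 83.38481140136719) [[388.70001220703125, 55.5], [720.5, 17.0], [736.7000122070312, 156.5], [404.8999938964844, 195.0]]
```

View pics/crop1.png

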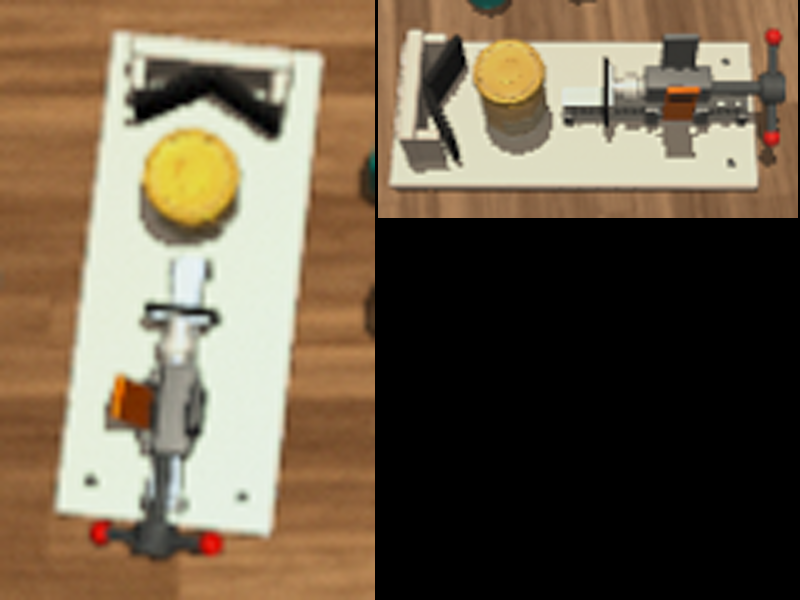

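The close crop shows the large yellow lid at crop (190,178) standing in front of the black V on the board, which confirms the choice. Balls are at (100,532) and (210,544), the orange lever at (133,400), and the grey plate just right of the body. Now fitting the board pose and jaw travel.

```bash
cat > fit.py <<'E'
from h import *
from plant import eyes
from scipy.optimize import least_squares
def blobs(im,lo,hi,roi,amin=6):
    hsv=cv2.cvtColor(im,cv2.COLOR_BGR2HSV);m=cv2.inRange(hsv,lo,hi)
    z=np.zeros_like(m);x,y,w,h=roi;z[y:y+h,x:x+w]=m[y:y+h,x:x+w]
    k,l,st,ce=cv2.connectedComponentsWithStats(z);return [(int(st[i,4]),ce[i]) for i in range(1,k) if st[i,4]>=amin]
ROI={'top':(200,150,75,125),'side':(190,190,140,70)}
E
python3 - <<'E'
from fit import *
C={n:eyes.calibration(n) for n in ROI};I={n:cv2.imread(f'pics/{n}0.png') for n in ROI}
B={};Y={}
for n in ROI:
    print(n,'red',B.setdefault(n,blobs(I[n],(0,170,110),(6,255,255),ROI[n])))
    print(' orange',blobs(I[n],(7,180,60),(16,255,255),ROI[n]))
    print(' yellow',blobs(I[n],(15,110,120),(32,255,255),ROI[n],40))
def tri(pt,ps):
    f=lambda X:np.r_[proj(C['top'],X)[0]-pt,proj(C['side'],X)[0]-ps]
    s=least_squares(f,[.5,.1,.08]);return s.x,np.abs(s.fun).max()
t=sorted([b[1] for b in sorted(B['top'],key=lambda b:-b[0])[:2]],key=lambda p:p[0])
s=sorted([b[1] for b in sorted(B['side'],key=lambda b:-b[0])[:2]],key=lambda p:-p[1])
P=[tri(a,b) for a,b in zip(t,s)];print(P,(P[0][0]+P[1][0])/2)
# board edges: pixel fit with clean edges, top view
def edges(n):
    g=cv2.cvtColor(I[n],cv2.COLOR_BGR2HSV)
    return ((g[...,1]<60)&(g[...,2]>150)).astype(np.uint8)
for n in ROI:
    m=edges(n)
    # optimise IoU of projected board footprint edges vs mask: sample points just outside/inside perimeter
    w=cv2.GaussianBlur(m.astype(np.float32),(0,0),.7)
    def cost(p):
        x,y,a=p;e=[np.cos(a),np.sin(a)];f=[-np.sin(a),np.cos(a)];u=[]
        for d,sg in((-.004,1),(.004,-1)):
            hx,hy=.17+d*-1,.075-d
            q=[(X,Yy) for X in np.linspace(-.16,.13,60) for Yy in(-hy,hy)]+[(-hx,Yy) for Yy in np.r_[np.linspace(-.065,-.045,20),np.linspace(.06,.07,10)]]
            q=np.array(q);W=np.c_[x+q[:,0]*e[0]+q[:,1]*f[0],y+q[:,0]*e[1]+q[:,1]*f[1],np.full(len(q),.013)]
            pp=proj(C[n],W).astype(np.float32)
            v=cv2.remap(w,pp[:,:1].copy(),pp[:,1:].copy(),cv2.INTER_LINEAR).mean()
            u.append(-v if d<0 and False else (v if d<0 else -v))
        return u[0]+u[1]
    from scipy.optimize import minimize
    b=minimize(cost,[.561,.105,-.118],method='Nelder-Mead',options=dict(initial_simplex=[[.561,.105,-.118],[.568,.105,-.118],[.561,.112,-.118],[.561,.105,-.09]]))
    print(n,'board mid',b.x.round(4),b.fun)
E
```

```text
top red [(17, array([219.58823529, 256.        ])), (19, array([241.73684211, 258.36842105]))]
 orange [(55, array([225.89090909, 230.23636364]))]
 yellow [(220, array([249.65      , 154.15909091])), (99, array([209.15151515, 173.01010101])), (54, array([269.09259259, 171.37037037])), (286, array([237.64685315, 184.97552448])), (40, array([264.65, 213.15])), (60, array([265.98333333, 222.9       ])), (435, array([256.16781609, 265.69655172]))]
side red [(21, array([316.61904762, 201.23809524])), (21, array([316.04761905, 234.        ]))]
 orange [(71, array([286.63380282, 222.88732394]))]
 yellow [(383, array([231.67101828, 212.30809399]))]
[(array([0.3877951 , 0.16406962, 0.03726523]), np.float64(0.16172872507686975)), (array([0.37881675, 0.08830698, 0.09125659]), np.float64(0.18873328596066585))] [0.38330592 0.1261883  0.06426091]
top board mid [ 0.5614  0.1042 -0.1179] -0.8257396817207336
side board mid [ 0.5642  0.1067 -0.1206] -0.7129805088043213
```

```bash
cat > to.py <<'E'
import sys
from h import *
from plant import readout
def to(x,y,z,yaw):
    s=readout.state();M=rot(s['orientation']);d=M.T@(np.array([x,y,z])-s['ee_pos'])/.5
    a=np.arctan2(M[1,0],M[0,0]);print('t',round(s['time_s'],2),'pos',np.round(s['ee_pos'],4),'yaw',round(a,4),'F',np.round(s['contact_force'],2),'w',round(s['gripper_width'],4));print('shares',d.round(4),round((a-yaw)/.5,3), 'tilt',M[:,2].round(4))
if __name__=='__main__': to(*map(float,sys.argv[1:5]))
E
python3 to.py .40 -.25 .25 -.119
```

```text
t 0.1 pos [ 0.1931 -0.6202  0.2466] yaw 0.3018 F [-0.19  0.65  0.13] w 0.0873
shares [ 0.6153 -0.5839 -0.0059] 0.842 tilt [-6.0e-04  1.7e-03 -1.0e+00]
```

>>> send_rows(
  steps=[
    [[0.615,-0.584,-0.02,0.842],[0.615,-0.584,-0.02,0.842],[0.615,-0.584,-0.02,0.842],[0.615,-0.584,-0.02,0.842],[0.615,-0.584,-0.02,0.842],[0.615,-0.584,-0.02,0.842],[0.615,-0.584,-0.02,0.842],[0.615,-0.584,-0.02,0.842]],
  ],
  jaw=1,
)

```text
time_s: 0.9
ee_pos: [0.3886, -0.2695, 0.2568]
orientation: [0.0, 0.998, -0.06, -0.0]
contact_force: [0.1, -0.3, 0.1]
gripper_width: 0.0872
gripper_force: 0.0
```

```bash
python3 to.py .4676 .1151 .25 -.119
```

```text
t 0.9 pos [ 0.3886 -0.2695  0.2568] yaw -0.1193 F [ 0.09 -0.26  0.05] w 0.0872
shares [ 0.0652 -0.7825  0.0134] -0.001 tilt [-2.e-04 -4.e-04 -1.e+00]
```

>>> send_rows(
  steps=[
    [[0.065,-0.78,0.013,0],[0.065,-0.78,0.013,0],[0.065,-0.78,0.013,0],[0.065,-0.78,0.013,0],[0.065,-0.78,0.013,0],[0.065,-0.78,0.013,0],[0.065,-0.78,0.013,0],[0.065,-0.78,0.013,0]],
  ],
)

```text
time_s: 1.7
ee_pos: [0.4665, 0.1148, 0.2505]
orientation: [0.0, 0.998, -0.059, 0.0]
contact_force: [-0.4, 0.2, -1.1]
gripper_width: 0.0871
gripper_force: 0.0
```

```bash
python3 to.py .4676 .1151 .19 -.119
```

```text
t 1.7 pos [0.4665 0.1148 0.2505] yaw -0.1175 F [-0.36  0.21 -1.07] w 0.0871
shares [ 0.002  -0.0009  0.121 ] 0.003 tilt [ 6.e-04 -1.e-04 -1.e+00]
```

Descend to z=0.18, then look with the wrist camera and the side view.

>>> send_rows(
  steps=[
    [[0.001,0,0.08,0.003],[0.001,0,0.141,0.003],[0.001,0,0.141,0.003],[0.001,0,0.141,0.003]],
  ],
)

```text
time_s: 2.1
ee_pos: [0.4672, 0.1117, 0.1801]
orientation: [-0.0, 0.998, -0.06, -0.0]
contact_force: [0.6, 0.6, 0.9]
gripper_width: 0.0865
gripper_force: 0.0
```

```bash
python3 to.py .4676 .1151 .12 -.119; python3 - <<'E'
from fit import *
c=eyes.calibration('wrist');w=eyes.capture('wrist')[:,:,::-1].copy();s=eyes.capture('side')[:,:,::-1]
ex=np.array([.9929,-.1187,0]);ey=np.array([.1187,.9929,0]);g=np.array([.4677,.1161,.132])
for p in proj(c,[g+ey*.034,g-ey*.022,g]): cv2.circle(w,tuple(int(v) for v in p),3,(255,0,255),1);print(p)
o=np.zeros((600,800,3),np.uint8);o[:384,:512]=w;o[384:600,:480]=cv2.resize(s[180:270,150:350],(480,216));cv2.imwrite('pics/w1.png',o)
E
```

```text
t 2.1 pos [0.4672 0.1117 0.1801] yaw -0.1208 F [0.59 0.56 0.88] w 0.0865
shares [ 1.000e-04 -6.900e-03  1.203e-01] -0.004 tilt [-1.e-03  3.e-04 -1.e+00]
[198.36171973 217.53932765]
[278.5320079  217.37936005]
[247.04335892 217.43621168]
```

View pics/w1.png

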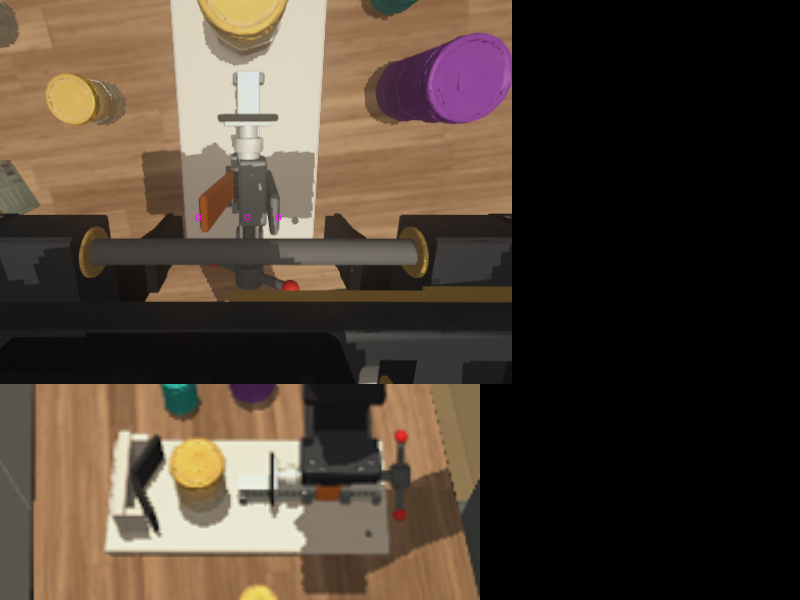

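The wrist picture shows the orange lever top's outer edge at (200,217) and the grey plate at (278,217), right on my predicted markers. The open fingers are at columns 165 and 343, clear on both sides.

>>> send_rows(
  steps=[
    [[0.001,-0.005,0.04,0],[0.001,-0.005,0.08,0],[0.001,-0.005,0.12,0],[0.001,-0.005,0.12,0],[0.001,-0.005,0.12,0]],
  ],
)

```text
time_s: 2.7
ee_pos: [0.4691, 0.1142, 0.1213]
orientation: [-0.0, 0.998, -0.061, 0.001]
contact_force: [-0.3, 0.5, -0.0]
gripper_width: 0.0869
gripper_force: 0.0
```

```bash
python3 to.py .4672 .1116 .12 -.119
```

```text
t 2.7 pos [0.4691 0.1142 0.1213] yaw -0.1212 F [-0.34  0.49 -0.02] w 0.0869
shares [-0.0031  0.0057  0.0027] -0.004 tilt [ 1.7e-03  2.0e-04 -1.0e+00]
```

>>> send_rows(
  steps=[
    [[-0.002,0.005,0,0],[-0.002,0.005,0,0],[-0.002,0.005,0,0],[-0.002,0.005,0,0],[-0.002,0.005,0,0],[-0.002,0.005,0,0],[-0.002,0.005,0,0],[-0.002,0.005,0,0]],
  ],
  jaw=0.1,
  force=22,
)

```text
time_s: 3.5
ee_pos: [0.4682, 0.1127, 0.1218]
orientation: [-0.0, 0.998, -0.06, 0.001]
contact_force: [-1.3, 1.1, 10.7]
gripper_width: 0.037
gripper_force: 22.3
```

>>> send_rows(
  steps=[
    [[0.01,0,0,0],[0.025,0,0,0],[0.04,0,0,0],[0.055,0,0,0],[0.07,0,0,0],[0.08,0,0,0],[0.08,0,0,0]],
  ],
)

```text
time_s: 4.2
ee_pos: [0.5101, 0.1077, 0.1218]
orientation: [-0.001, 0.998, -0.06, 0.003]
contact_force: [3.9, 1.6, 5.4]
gripper_width: 0.0367
gripper_force: 22.1
```

>>> send_rows(
  steps=[
    [[0.008,0,0,0],[0.016,0,0,0],[0.024,0,0,0],[0.032,0,0,0],[0.04,0,0,0],[0.048,0,0,0],[0.056,0,0,0],[0.06,0,0,0]],
  ],
)

```text
time_s: 5.0
ee_pos: [0.5377, 0.1044, 0.1218]
orientation: [-0.001, 0.998, -0.06, 0.001]
contact_force: [-1.2, 2.1, 10.0]
gripper_width: 0.0366
gripper_force: 22.3
```

```bash
python3 to.py .4672 .1116 .12 -.119;  python3 - <<'E'
from fit import *
w=eyes.capture('wrist')[:,:,::-1];cv2.imwrite('pics/w2.png',w)
E
```

```text
t 5.0 pos [0.5377 0.1044 0.1218] yaw -0.1203 F [-1.2   2.06 10.02] w 0.0366
shares [-0.1416  0.0026  0.0032] -0.003 tilt [ 2.8e-03  9.0e-04 -1.0e+00]
```

View pics/w2.png

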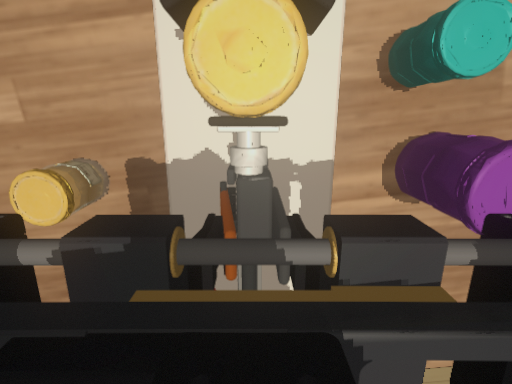

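The jaw follows: the pad at (248,121) is close behind the lid at (246,50), and the V is just beyond the top edge. Going on in small steps.

>>> send_rows(
  steps=[
    [[0.004,0,0,0],[0.008,0,0,0],[0.012,0,0,0],[0.012,0,0,0],[0.012,0,0,0]],
  ],
)

```text
time_s: 5.55
ee_pos: [0.5436, 0.1037, 0.1218]
orientation: [-0.001, 0.998, -0.06, 0.002]
contact_force: [0.5, 0.9, 8.5]
gripper_width: 0.0369
gripper_force: 22.3
```

>>> send_rows(
  steps=[
    [[0.003,0,0,0],[0.006,0,0,0],[0.006,0,0,0],[0.006,0,0,0]],
  ],
)

```text
time_s: 5.95
ee_pos: [0.5462, 0.1034, 0.1218]
orientation: [-0.0, 0.998, -0.06, 0.001]
contact_force: [-1.3, 1.3, 9.6]
gripper_width: 0.0365
gripper_force: 22.3
```

>>> send_rows(
  steps=[
    [[0.003,0,0,0],[0.003,0,0,0],[0.003,0,0,0]],
  ],
)

```text
time_s: 6.25
ee_pos: [0.5476, 0.1033, 0.1218]
orientation: [-0.0, 0.998, -0.06, 0.001]
contact_force: [-3.0, 1.2, 10.5]
gripper_width: 0.037
gripper_force: 22.3
```

>>> send_rows(
  steps=[
    [[0.002,0,0,0],[0.002,0,0,0],[0.002,0,0,0]],
  ],
)

```text
time_s: 6.55
ee_pos: [0.5484, 0.1031, 0.1218]
orientation: [-0.0, 0.998, -0.06, 0.001]
contact_force: [-1.8, 1.1, 10.5]
gripper_width: 0.0369
gripper_force: 22.3
```

>>> send_rows(
  steps=[
    [[0.002,0,0,0],[0.002,0,0,0],[0.002,0,0,0]],
  ],
)

```text
time_s: 6.85
ee_pos: [0.5494, 0.103, 0.1218]
orientation: [-0.0, 0.998, -0.06, 0.001]
contact_force: [-2.1, 1.3, 10.0]
gripper_width: 0.0372
gripper_force: 22.3
```

```bash
python3 to.py .4672 .1116 .12 -.119;  python3 - <<'E'
from fit import *
w=eyes.capture('wrist')[:,:,::-1];cv2.imwrite('pics/w3.png',w[:230])
E
```

```text
t 6.85 pos [0.5494 0.103  0.1218] yaw -0.1201 F [-2.07  1.33 10.04] w 0.0372
shares [-0.1652  0.0027  0.0033] -0.002 tilt [ 1.7e-03  7.0e-04 -1.0e+00]
```

View pics/w3.png

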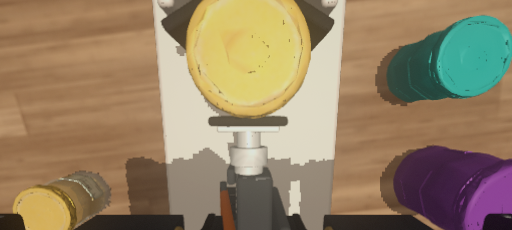

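```bash
python3 - <<'E'
from fit import *
w=cv2.imread('pics/w3.png')
cv2.imwrite('pics/w3z.png',cv2.resize(w[0:130,150:350],None,fx=4,fy=4,interpolation=cv2.INTER_CUBIC))
c=eyes.calibration('wrist')
print(plane(c,[(248,53)],.107))
ex=np.array([.9929,-.1187,0]);ey=np.array([.1187,.9929,0])
o=np.array([.5625,.105,0])+.02*ex
g=plane(c,[(248,53)],.107)[0]-o;print('jar board',g@ex,g@ey)
for F in(.079,.086,.093):
    # plate face: passes vertex at F+.017
    P=[o+ex*(F+.017-np.tan(np.radians(28))*abs(l))+ey*l+np.array([0,0,z]) for l in(.045,.03,-.03,-.045) for z in(.072,.013)]
    print(F,(proj(c,P)-[150,0]).round(0).tolist())
E
```

```text
[[0.64819659 0.09385242 0.107     ]]
jar board 0.06641256320893806 -0.0008962499790416481
0.079 [[24.0, 55.0], [43.0, 70.0], [48.0, 40.0], [62.0, 59.0], [147.0, 40.0], [136.0, 59.0], [171.0, 55.0], [154.0, 69.0]]
0.086 [[23.0, 42.0], [43.0, 60.0], [47.0, 27.0], [61.0, 49.0], [148.0, 27.0], [137.0, 49.0], [172.0, 42.0], [155.0, 60.0]]
0.093 [[22.0, 29.0], [42.0, 51.0], [46.0, 14.0], [61.0, 40.0], [148.0, 14.0], [137.0, 39.0], [173.0, 29.0], [155.0, 50.0]]
```

View pics/w3z.png

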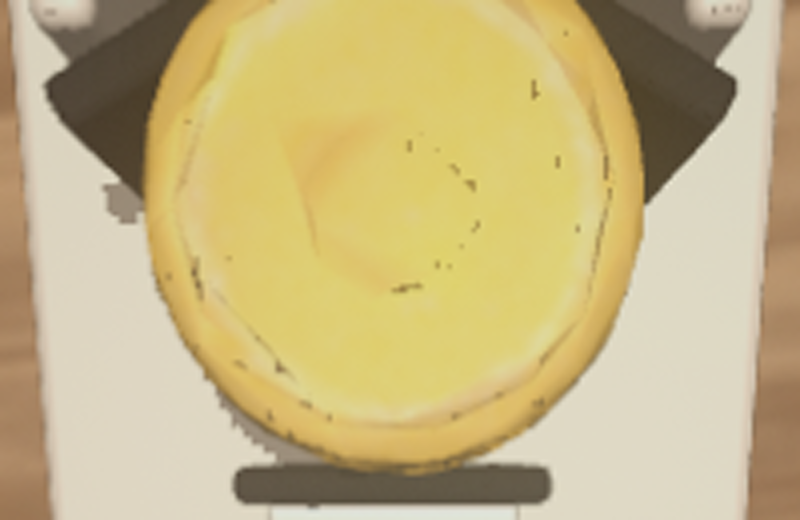

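The crop shows the V plates' outer corners at native (161,23)/(334,22) with the lid centre at (248,53). The V plates lie about 9–12 mm ahead of seating, so 5 mm more is safe.

>>> send_rows(
  steps=[
    [[0.003,0,0,0],[0.006,0,0,0],[0.01,0,0,0],[0.01,0,0,0],[0.01,0,0,0]],
  ],
)

```text
time_s: 7.4
ee_pos: [0.5549, 0.1024, 0.1218]
orientation: [-0.001, 0.998, -0.06, 0.001]
contact_force: [-0.2, 1.2, 8.3]
gripper_width: 0.0369
gripper_force: 22.3
```

>>> send_rows(
  steps=[
    [[0.001,0,0,0],[0.002,0,0,0],[0.002,0,0,0],[0.002,0,0,0]],
  ],
)

```text
time_s: 7.8
ee_pos: [0.5552, 0.1023, 0.1218]
orientation: [-0.0, 0.998, -0.06, 0.001]
contact_force: [-2.6, 1.7, 10.6]
gripper_width: 0.0369
gripper_force: 22.4
```

>>> send_rows(
  steps=[
    [[0.001,0,0,0],[0.002,0,0,0],[0.002,0,0,0],[0.002,0,0,0]],
  ],
)

```text
time_s: 8.2
ee_pos: [0.5562, 0.1022, 0.1218]
orientation: [-0.0, 0.998, -0.06, 0.001]
contact_force: [-1.1, 0.5, 10.0]
gripper_width: 0.0368
gripper_force: 22.3
```

>>> send_rows(
  steps=[
    [[0.001,0,0,0],[0.001,0,0,0],[0.001,0,0,0]],
  ],
)

```text
time_s: 8.5
ee_pos: [0.5564, 0.1022, 0.1218]
orientation: [-0.0, 0.998, -0.06, 0.0]
contact_force: [-2.8, 1.0, 11.2]
gripper_width: 0.0367
gripper_force: 22.4
```

>>> send_rows(
  steps=[
    [[0.001,0,0,0],[0.001,0,0,0],[0.001,0,0,0]],
  ],
)

```text
time_s: 8.8
ee_pos: [0.5565, 0.1022, 0.1218]
orientation: [-0.0, 0.998, -0.06, 0.0]
contact_force: [-5.0, 1.6, 12.1]
gripper_width: 0.0368
gripper_force: 22.4
```

>>> send_rows(
  steps=[
    [[0.001,0,0,0],[0.001,0,0,0],[0.001,0,0,0]],
  ],
)

```text
time_s: 9.1
ee_pos: [0.5567, 0.1022, 0.1218]
orientation: [-0.0, 0.998, -0.06, -0.0]
contact_force: [-4.9, 1.2, 13.6]
gripper_width: 0.0369
gripper_force: 22.5
```

>>> send_rows(
  steps=[
    [[0.001,0,0,0],[0.001,0,0,0],[0.001,0,0,0],[0.001,0,0,0]],
  ],
)

```text
time_s: 9.5
ee_pos: [0.5568, 0.1022, 0.1217]
orientation: [-0.0, 0.998, -0.06, -0.001]
contact_force: [-5.9, 1.9, 13.6]
gripper_width: 0.0371
gripper_force: 22.5
```

>>> send_rows(
  steps=[
    [[0.001,0,0,0],[0.001,0,0,0],[0.001,0,0,0],[0.001,0,0,0]],
  ],
)

```text
time_s: 9.9
ee_pos: [0.5569, 0.1021, 0.1217]
orientation: [0.0, 0.998, -0.06, -0.001]
contact_force: [-7.4, 0.7, 14.9]
gripper_width: 0.0367
gripper_force: 22.5
```

>>> send_rows(
  steps=[
    [[0.001,0,0,0],[0.001,0,0,0],[0.001,0,0,0],[0.001,0,0,0]],
  ],
)

```text
time_s: 10.3
ee_pos: [0.557, 0.1021, 0.1217]
orientation: [0.0, 0.998, -0.06, -0.002]
contact_force: [-8.8, 0.1, 16.2]
gripper_width: 0.0368
gripper_force: 22.6
```

```bash
python3 - <<'E'
from fit import *
from plant import readout
F=[]
for i in range(5):
    w=eyes.capture('wrist')[:,:,::-1];s=readout.state();F.append(s['contact_force'])
print(np.round(F,1),np.mean(F,0),s['ee_pos'])
cv2.imwrite('pics/w4.png',cv2.resize(w[0:240,120:380],None,fx=2.3,fy=2.3,interpolation=cv2.INTER_CUBIC))
E
```

```text
[[-8.4  1.2 14.9]
 [-8.7  0.8 15.4]
 [-8.6  1.5 14.6]
 [-8.3  1.3 16.2]
 [-8.5  0.7 15.4]] [-8.5041612   1.10239463 15.28053327] [0.55705256 0.10215482 0.12172234]
```

View pics/w4.png

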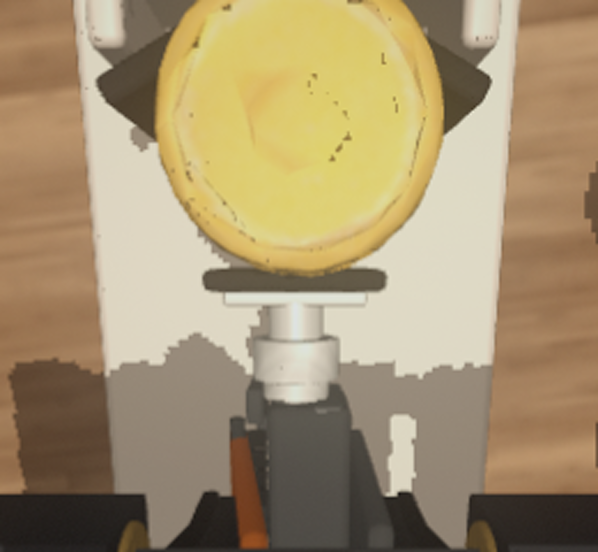

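The jar is seated in the V with the pad flat on the glass at crop (295,280). The wrist reads 8.5 N, which less the 1.5 N slide friction is about 7 N. Releasing the lever.

>>> send_rows(
  steps=[
    [[0,0,0,0],[0,0,0,0],[0,0,0,0],[0,0,0,0],[0,0,0,0],[0,0,0,0]],
  ],
  jaw=1,
)

```text
time_s: 11.15
ee_pos: [0.5586, 0.0993, 0.1195]
orientation: [0.001, 0.998, -0.061, -0.0]
contact_force: [0.8, -1.0, -0.7]
gripper_width: 0.0769
gripper_force: 0.0
```

```bash
python3 to.py .557 .1021 .21 -.119
```

```text
t 11.15 pos [0.5586 0.0993 0.1195] yaw -0.1218 F [ 0.81 -0.99 -0.69] w 0.0769
shares [-0.0039 -0.0049 -0.1811] -0.006 tilt [-8.0e-04 -1.6e-03 -1.0e+00]
```

>>> send_rows(
  steps=[
    [[0,-0.005,0,0],[0,-0.005,0,0],[0,-0.005,-0.06,0],[0,-0.005,-0.14,0],[0,-0.005,-0.2,0],[0,-0.005,-0.2,0],[0,-0.005,-0.2,0]],
  ],
)

```text
time_s: 11.85
ee_pos: [0.5592, 0.103, 0.2203]
orientation: [0.0, 0.998, -0.06, 0.001]
contact_force: [-0.4, -0.7, -1.5]
gripper_width: 0.087
gripper_force: 0.0
```

```bash
python3 - <<'E'
from fit import *
from to import to
C={n:eyes.calibration(n) for n in ('side','wrist')};I={n:eyes.capture(n)[:,:,::-1] for n in C}
for n in C:
    roi=(0,0,512,384) if n=='wrist' else ROI[n]
    print(n,'red',blobs(I[n],(0,170,90),(6,255,255),roi),'or',blobs(I[n],(7,180,60),(16,255,255),roi))
ex=np.array([.9929,-.1187,0]);ey=np.array([.1187,.9929,0])
bc=np.array([.3833,.1262,.066])+ex*.09
for nm,a in(('R',.96),('L',.96+np.pi)):
    P=bc-ey*.046*np.sin(a)+np.array([0,0,.046*np.cos(a)])
    print(nm,P.round(4),proj(C['side'],P),proj(C['wrist'],P))
P=bc-ey*.038+np.array([0,0,.026]); to(P[0],P[1],.18,-.119)
cv2.imwrite('pics/w5.png',I['wrist'])
E
```

```text
side red [(23, array([284.73913043, 201.04347826])), (13, array([284.46153846, 233.84615385]))] or [(87, array([253.93103448, 222.22988506]))]
wrist red [(124, array([287.01612903, 269.61290323]))] or [(145, array([220.22758621, 202.22758621]))]
R [0.4682 0.0781 0.0924] [[284.62418802 201.21790909]] [[287.29329977 268.98997539]]
L [0.4771 0.1529 0.0396] [[284.36477387 233.54280358]] [[220.94284061 246.34468999]]
t 11.95 pos [0.5582 0.1027 0.2186] yaw -0.1209 F [ 0.13 -0.63  0.45] w 0.0868
shares [-0.1726  0.0711  0.0776] -0.004 tilt [-2.3e-03 -6.0e-04 -1.0e+00]
```

View pics/w5.png

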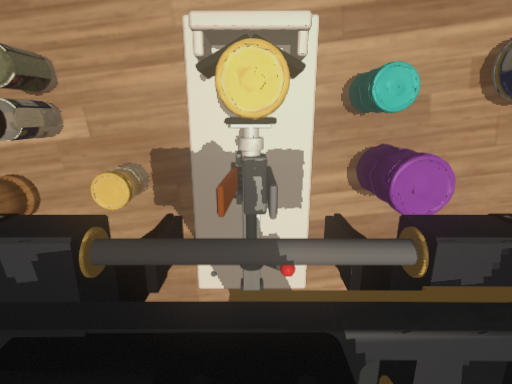

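The lever is back out (orange at (228,190)), the jaw stayed put, the jar is seated, and the right ball at (288,270) is within 1 px of the prediction. Now to a spot above the right ball, with fingers shut.

>>> send_rows(
  steps=[
    [[-0.08,0.035,0,0],[-0.174,0.074,0,0],[-0.174,0.074,0.03,0],[-0.174,0.074,0.078,0],[-0.174,0.074,0.12,0],[-0.174,0.074,0.15,0],[-0.174,0.074,0.15,0],[-0.174,0.074,0.15,0]],
  ],
  jaw=0,
  force=20,
)

```text
time_s: 12.75
ee_pos: [0.4676, 0.0769, 0.1443]
orientation: [-0.0, 0.998, -0.06, -0.001]
contact_force: [-0.4, -0.4, 0.4]
gripper_width: 0.0308
gripper_force: 0.0
```

```bash
python3 to.py .4679 .0765 .13 -.119
```

```text
t 12.75 pos [0.4676 0.0769 0.1443] yaw -0.1205 F [-0.35 -0.43  0.44] w 0.0308
shares [0.0008 0.0008 0.0287] -0.003 tilt [-1.9e-03  4.0e-04 -1.0e+00]
```

>>> send_rows(
  steps=[
    [[0,0.002,0,0],[0,0.002,0,0],[0,0.002,0,0],[0,0.002,0.015,0],[0,0.002,0.034,0],[0,0.002,0.034,0],[0,0.002,0.034,0]],
  ],
)

```text
time_s: 13.45
ee_pos: [0.4676, 0.076, 0.1274]
orientation: [-0.0, 0.998, -0.06, -0.001]
contact_force: [0.2, 0.1, 0.3]
gripper_width: 0.0005
gripper_force: 0.0
```

>>> send_rows(
  steps=[
    [[0,0,0.004,0],[0,0,0.008,0],[0,0,0.008,0],[0,0,0.008,0]],
  ],
)

```text
time_s: 13.85
ee_pos: [0.4684, 0.0757, 0.1248]
orientation: [0.0, 0.998, -0.06, 0.0]
contact_force: [-2.3, -0.7, 7.0]
gripper_width: 0.0005
gripper_force: 3.1
```

>>> send_rows(
  steps=[
    [[0,0.001,0.004,0],[0,0.003,0.01,0],[0,0.005,0.016,0],[0,0.006,0.02,0],[0,0.007,0.024,0],[0,0.007,0.024,0],[0,0.007,0.024,0]],
  ],
)

```text
time_s: 14.55
ee_pos: [0.4674, 0.0686, 0.1131]
orientation: [0.003, 0.998, -0.061, -0.001]
contact_force: [-4.4, -7.5, 11.0]
gripper_width: 0.0003
gripper_force: 6.2
```

>>> send_rows(
  steps=[
    [[0,0.001,0.003,0],[0,0.001,0.006,0],[0,0.001,0.006,0],[0,0.001,0.006,0]],
  ],
)

```text
time_s: 14.95
ee_pos: [0.4673, 0.0678, 0.1101]
orientation: [0.003, 0.998, -0.061, -0.001]
contact_force: [-5.2, -8.7, 12.5]
gripper_width: 0.0008
gripper_force: 6.4
```

```bash
cat > ang.py <<'E'
from fit import *
from plant import readout
C={n:eyes.calibration(n) for n in ('side','top')};I={n:eyes.capture(n)[:,:,::-1].copy() for n in C}
ex=np.array([.9929,-.1187,0]);ey=np.array([.1187,.9929,0])
bc=np.array([.3833,.1262,.066])+ex*.09
for n in C:
    print(n,[(a,p.round(2).tolist()) for a,p in blobs(I[n],(0,170,70),(6,255,255),ROI[n],3)])
    for a in(.96,1.2,1.3,1.4,1.5):
        d=-ey*.046*np.sin(a)+np.array([0,0,.046*np.cos(a)])
        print('  ',a,proj(C[n],bc+d).round(1).tolist(),proj(C[n],bc-d).round(1).tolist())
s=readout.state();print(s['ee_pos'],s['contact_force'],s['ft_torque'])
o=np.zeros((600,800,3),np.uint8)
o[:400,:]=cv2.resize(I['side'][180:260,180:340],(800,400),interpolation=cv2.INTER_CUBIC)
o[400:,:300]=cv2.resize(I['top'][220:270,200:275],(300,200),interpolation=cv2.INTER_CUBIC)
cv2.imwrite('pics/ang.png',o)
E
python3 ang.py
```

```text
side [(20, [284.9, 234.05])]
   0.96 [[284.6, 201.2]] [[284.4, 233.5]]
   1.2 [[284.4, 201.2]] [[284.6, 234.0]]
   1.3 [[284.3, 201.4]] [[284.7, 233.8]]
   1.4 [[284.2, 201.8]] [[284.8, 233.6]]
   1.5 [[284.1, 202.4]] [[284.9, 233.1]]
top []
   0.96 [[244.8, 230.3]] [[223.0, 229.0]]
   1.2 [[246.5, 230.7]] [[221.2, 228.6]]
   1.3 [[246.9, 230.8]] [[220.6, 228.5]]
   1.4 [[247.3, 231.0]] [[220.2, 228.3]]
   1.5 [[247.5, 231.1]] [[219.9, 228.2]]
[0.46732359 0.06781902 0.11006612] [-6.38594825 -9.0463965  13.1184654 ] [-2.0767027   1.302616   -0.00819394]
```

>>> send_rows(
  steps=[
    [[0,0.002,0.003,0],[0,0.002,0.005,0],[0,0.002,0.006,0],[0,0.002,0.006,0],[0,0.002,0.006,0]],
  ],
)

```text
time_s: 15.55
ee_pos: [0.4673, 0.0669, 0.1071]
orientation: [0.003, 0.998, -0.061, -0.001]
contact_force: [-4.7, -9.4, 13.3]
gripper_width: 0.0005
gripper_force: 6.3
```

```bash
python3 ang.py | tail -1
```

```text
[0.46730456 0.06695611 0.10710702] [-4.73825285 -8.49066429 12.69884198] [-2.03383792  1.25186952  0.03805483]
```

View pics/ang.png

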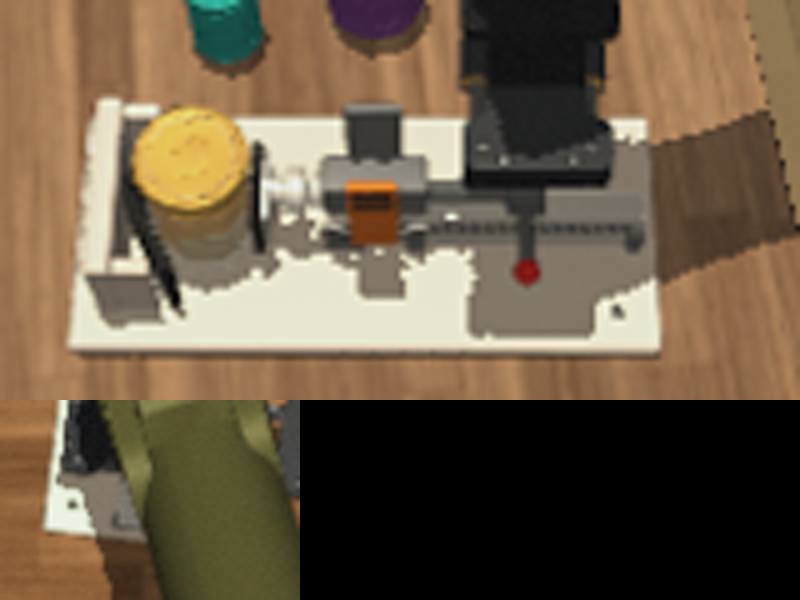

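The bar has gone down with the ball's press, and the jar stays seated and upright. Lifting straight off, then checking the angle from the earlier wrist viewpoint.

>>> send_rows(
  steps=[
    [[0,0,-0.02,0],[0,0,-0.06,0],[0,0,-0.14,0],[0.08,-0.035,-0.22,0],[0.18,-0.08,-0.225,0],[0.18,-0.08,-0.225,0],[0.18,-0.08,-0.225,0]],
  ],
)

```text
time_s: 16.35
ee_pos: [0.5632, 0.1012, 0.2184]
orientation: [-0.002, 0.998, -0.06, -0.0]
contact_force: [0.1, 0.5, 0.4]
gripper_width: 0.0005
gripper_force: 0.0
```

```bash
cat > ang2.py <<'E'
from fit import *
from to import to
to(.4676,.0677,.112,-.119)
C={};I={}
for n in ('side','wrist'): C[n]=eyes.calibration(n);I[n]=eyes.capture(n)[:,:,::-1]
ex=np.array([.9929,-.1187,0]);ey=np.array([.1187,.9929,0]);bc=np.array([.3833,.1262,.066])+ex*.09
for n in C:
    roi=(0,0,512,384) if n=='wrist' else ROI[n]
    print(n,[(a,p.round(2).tolist()) for a,p in blobs(I[n],(0,170,70),(6,255,255),roi,8)])
    for a in(.96,1.3,1.35,1.4,1.45):
        d=-ey*.046*np.sin(a)+np.array([0,0,.046*np.cos(a)])
        print('  ',a,proj(C[n],bc+d).round(1).tolist(),proj(C[n],bc-d).round(1).tolist())
cv2.imwrite('pics/fin.png',I['wrist'])
E
python3 ang2.py
```

```text
t 16.35 pos [0.5632 0.1012 0.2184] yaw -0.1197 F [0.09 0.47 0.39] w 0.0005
shares [-0.1817  0.0901  0.2126] -0.001 tilt [ 0.      0.0035 -1.    ]
side [(20, [284.5, 201.5]), (16, [285.12, 233.81])]
   0.96 [[284.6, 201.2]] [[284.4, 233.5]]
   1.3 [[284.3, 201.4]] [[284.7, 233.8]]
   1.35 [[284.3, 201.6]] [[284.7, 233.7]]
   1.4 [[284.2, 201.8]] [[284.8, 233.6]]
   1.45 [[284.2, 202.1]] [[284.8, 233.4]]
wrist []
   0.96 [[285.8, 272.1]] [[219.5, 248.6]]
   1.3 [[290.5, 265.0]] [[212.5, 254.2]]
   1.35 [[290.7, 264.0]] [[211.7, 255.1]]
   1.4 [[290.9, 262.9]] [[211.1, 256.0]]
   1.45 [[290.9, 261.9]] [[210.5, 257.0]]
```

>>> send_rows(
  steps=[
    [[0.024,0,0,0],[0.024,0,0,0],[0.024,0,0,0],[0.024,0,0,0],[0.024,0,0,0],[0.024,0,0,0],[0.024,0,0,0]],
  ],
  jaw=1,
)

```text
time_s: 17.15
ee_pos: [0.5734, 0.0984, 0.2185]
orientation: [0.0, 0.998, -0.06, 0.0]
contact_force: [0.1, -0.3, 0.6]
gripper_width: 0.0483
gripper_force: 0.0
```

```bash
python3 ang2.py
```

```text
t 17.15 pos [0.5734 0.0984 0.2185] yaw -0.1207 F [ 0.13 -0.34  0.58] w 0.0483
shares [-0.2027  0.0863  0.213 ] -0.003 tilt [ 1.e-04 -2.e-04 -1.e+00]
side [(20, [284.5, 201.5]), (16, [285.12, 233.81])]
   0.96 [[284.6, 201.2]] [[284.4, 233.5]]
   1.3 [[284.3, 201.4]] [[284.7, 233.8]]
   1.35 [[284.3, 201.6]] [[284.7, 233.7]]
   1.4 [[284.2, 201.8]] [[284.8, 233.6]]
   1.45 [[284.2, 202.1]] [[284.8, 233.4]]
wrist [(56, [209.61, 267.66]), (129, [289.26, 273.16])]
   0.96 [[284.4, 282.2]] [[218.8, 257.7]]
   1.3 [[289.0, 274.8]] [[211.9, 263.5]]
   1.35 [[289.3, 273.7]] [[211.1, 264.5]]
   1.4 [[289.4, 272.6]] [[210.5, 265.5]]
   1.45 [[289.5, 271.5]] [[209.9, 266.5]]
```

```bash
python3 -c "
from plant import r
print(r.job_done())"
```

```text
the job is handed in; nothing more can be done
None
```

I handed the job in at about 17 s: the jar is seated in the V, snugged at about 7 N with the jaw locked, and the handle was turned about 0.42 rad, for an estimated 25 N clamp; the force during the press suggested slightly less (about 20 N).

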